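# Load a board into the test cradle and lock it with the T-handled pin

### The job

Slide the circuit board that has the steel tab up out of the storage rack and seat it fully home in the slot of the test cradle, so that the hole in its tab lies over the hole in the cradle's flange. Then take the T-handled pin from the wooden tool block and push it down through both holes until its collar rests on the tab, and let go. Leave the other boards, tools and things on the bench where they are.

Things in the scene. Friction and masses are not known exactly. Their poses are not given: they have to be found in the camera images.
- card: The board to load: green circuit board 140 mm long (x), 4 mm thick (y), 90 mm high, upright in one of the rack's three slots (varies). Known by the flat steel tab (36 mm wide, 4 mm thick, z = 88 to 92 mm) that sticks out of its +x end to x = 112 mm. Origin: middle of the lower edge, z up. About 0.2 kg, balanced within 15 mm of its middle.
- card_grip (a point): Where to grip: middle of the aluminium rail along the card's top edge, card frame x = 0, y = 0, z = 96 mm. The rail is 10 mm thick (y), 136 mm long (x), from z = 88 to 104 mm. Axes as the card's.
- card_hole (a point): Centre of the 16 mm hole in the card's tab, at the tab's upper face (card frame x = 92, y = 0, z = 92 mm).
- plain_card_a: Another board in the rack: same green board and rail as the card, same origin and axes, but no tab. Leave it alone.
- plain_card_b: A second board without a tab in the rack, same as plain_card_a. Leave it alone.
- rack: Fixed grey rack, left or right on the bench, yaw varies. Base 180 x 150 x 10 mm; slots along x at y = -48, 0, 48 mm, 6.5 mm wide. Boards stand on the base (z = 10 mm), ends in guides 60 mm high, flared mouths to 73 mm: lift straight up. 38 mm is free between neighbouring rails. A tab overhangs the +x end. Origin: centre of underside.
- cradle: Fixed aluminium cradle on the other side of the bench from the rack, yaw varies. One slot along x, 6.5 mm wide, floor at z = 10 mm, end stops 143 mm apart, guides 60 mm high, mouths flared 6 mm outward up to 73 mm. Home: the card's origin at (0, 0, 10 mm) here, its +x along the cradle's +x. Origin: under the middle of the slot, on the bench.
- cradle_hole (a point): Centre of the 14 mm through hole in the cradle's flange, at its upper face (cradle frame x = 92, y = 0, z = 97 mm). The flange, beyond the slot's +x end, is 36 mm (x) by 56 mm (y), 8 mm thick, with free room below down to z = 10 mm. With the board home the tab's upper face is 5 mm above this point.
- pin: T-handled pin, 113 mm long: steel shank 10 mm in diameter, 70 mm long, ending in a 12 mm taper to 4 mm; collar 26 mm in diameter, 6 mm thick; 12 mm neck; black crossbar on top. Upright in one of the block's three holes (varies), collar on the block's top. Origin: on the axis at the collar's underside, z up, x along the crossbar. About 0.09 kg.
- pin_grip (a point): Where to grip: middle of the pin's crossbar, 35 mm above the pin's origin. The crossbar is 50 mm long (x), 12 mm thick (y), 16 mm high. Axes as the pin's.
- pin_tip (a point): Lower tip of the pin, 70 mm below its origin.
- driver: Tool in the block with a round black handle 26 mm thick, top 62 mm above the block; same collar and shank. Leave it alone. Origin: at the collar's underside.
- punch: Tool in the block with a plain round 16 mm steel head, top 42 mm above the block; same collar and shank. Leave it alone. Origin: at the collar's underside.
- block: Fixed wooden tool block, 190 mm (x) by 60 mm (y) by 80 mm high, with three 13 mm upright through holes at x = -60, 0 and 60 mm, in the middle of the bench. Origin: centre of the underside.
- pen_pot: Grey pot with pens, 72 mm across, 145 mm high with its pens. Bystander. Origin: centre of the underside.
- torch: Standing grey torch, 42 mm across, 125 mm high. Bystander. Origin: centre of the underside.
- tin: Steel can 60 mm across, 50 mm high. Bystander. Origin: centre of the underside.
Not all that is in view belongs to the job. Leave any pink or purple look-alike of the pin alone.

How it is judged:
By the outcome, as a careful person would: the job done as asked, in the order asked, and still so for the second after the job is handed in, with the robot touching nothing.
It also fails if it takes over 64 s, if anything falls off the work surface, if the arm or the gripper's body presses on something with over 40 N, if the wrist force passes 120 N, or if a joint passes its speed limit or range.

### The arm

A 6-joint arm with a two-finger parallel gripper is mounted at the origin on the work surface. World frame = base frame: x ahead of the robot, y to its left, z up, the work surface at z = 0. Lengths are in m, angles in rad, forces in N, time in s.
With the tool pointing down it reaches from about 0.325 to 0.75 m from the base axis. Payload 7.6 kg.
Tool frame: the origin (TCP) lies at the very end of the fingers, on their centre line; the grasp point (between the pads) lies env.hold_point_z behind it (env.hold_point_z is the distance from the TCP to the grasp point, in m); z points along the fingers, y is the line along which they close (so a half turn about z gives the same grasp; the last joint's range is limited). The gripper opens to 85 mm and grips with 20 to 120 N. Pads are 22 mm wide; open, the fingers measure 114 mm over their backs; the gripper's body (76 mm by 85 mm) begins 54 mm behind the grasp point. The pads swing forward as they close: fully open they stand 13 mm farther back than shut.
Start: joints at [1.088, 0.052, 1.401, -0, 1.689, -0.07], TCP at [0.211, 0.481, 0.231] pointing down, gripper open.
Joint ranges: [-2.9, 2.9], [-0.91, 2.17], [0.12, 2.37], [-1.06, 4.2], [0.26, 2.73], [-2.93, 2.93]. Speed limits (rad/s): [2.57, 2.57, 3.01, 3.14, 3.14, 3.14].

### API

Orientations are given as a unit quaternion [x, y, z, w].
In Python, from rig import env gives the robot as it stands. The module is installed in compiled form; this text tells all that it offers.
- The arm moves only by the tool servo_tool, never from a script. Its argument "series" is a list of rows, each a list of 3 entries, a list of its own where there are three numbers: the shift along the tool's x, y, z in mm, then the turn, a rotation vector about the tool's x, y, z in rad, then the closure, from -1 (fully open) to 1 (shut). In form: [[[tx, ty, tz], [rx, ry, rz], claw], ...]. A call has 1 to 20 rows; each row is the pose to reach, as a shift and turn from the pose commanded when the call began, along the tool's axes at that moment; what a row does not reach only later rows make up. A row lasts 1/12 s, in which the tool goes at most 41.7 mm and 7.16 degrees, less where a joint would pass 70% of its speed; a pose out of reach is approached as far as the arm can. A call with a gripper value outside its range is refused whole. The fingers move at their own pace and stop on an object; the grip force is fixed at half the most. Time passes only in rows, so rows that repeat a pose let the fingers close. It gives the time, the measured TCP pose, the force, the opening and the grip force at its end, in the units of the state.
- env.sense(): the state, without advancing time (a new reading comes with each control period).
- env.grab_frame(name): name is "side" or "top" or "wrist"; returns the picture (400x640x3 uint8, blue, green, red); there is no depth.
- env.camera_info(name): a dict with "fx", "fy", "cx", "cy" (pixels), "rvec" (rotation vector, rad) and "tvec" (3), from world to camera coordinates, as OpenCV has them; the wrist camera has in their place "tool_from_camera" (4x4, takes a point from camera to tool coordinates, whose origin is the TCP and whose axes are the flange's). Camera axes: x right, y down, z forward; pixel columns grow to the right and rows downward; lengths in m; the calibration is good to about 2 mm. A picture is of the moment at which its call begins: read the wrist's pose just before it. camera_info takes no time and is no camera call.
- env.job_done(): hands the job in; it is judged then, once.
Trained networks look in the newest picture that a camera, given by its name, has taken for a name from the list of things; names that differ only in an ending like _2 or _b are one class to them, and where a whole thing is asked for, a point or a joint stands for the part that bears it (a point fixed in the world has none). Each returns a list of dicts, best first, with "p" (0 to 1); they miss things now and then, are a little off and sometimes report something else, mostly with a low value. They report only what shows in the picture. A call takes as long as a camera call. They do not tell look-alikes from the thing itself.
- env.recognise(label, camera): "point" ([x, y, z] in m, in the coordinates of the camera as it stood for that picture, good to about 4 mm: the middle of the surface that is visible of it).
- env.landmark_of(label, camera): "point" ([x, y, z] in m, in the coordinates of the camera as it stood for that picture, good to about 4 mm: a listed point, or the origin of a listed thing).
The state is a dict: "time": time; "joints": joint angles; "joint_vel": joint speeds; "joint_torque": joint torques, N m; "position": TCP position; "ee_rot": TCP orientation; "wrist_force": force on the tool from outside, world axes, zero at the start; "moment": the same for the moment, N m; "gripper_width": finger opening in m; "gripper_force": force on a finger pad.
Only numpy, scipy, OpenCV 4.12 (cv2) and the standard library are available. Lean on these libraries where they do the work, as an engineer would, in place of code of your own. Each camera call takes 0.05 s, during which the arm holds its last target. There are 200 camera calls.

## Working session

There is one attempt and no reset: what is moved stays moved. The work goes in short steps, Python scripts to look and compute and a tool call to move; the robot and the scene stay as the last step left them, time stands still between calls to the robot, and variables do not carry over. Pictures are saved under pics/ and viewed, at most 10 in all, crops included, and the job is handed in when it is done.

Besides the shell and the picture viewer there is one more tool, called after "Call:" by a JSON object that holds its "api" and its "payload". servo_tool: Moves the arm, as the interface text tells. Its arguments: {"type":"object","properties":{"series":{"type":"array","items":{"type":"array"}}},"required":["series"]}

```bash
mkdir -p pics; cat > h.py <<'E'
import numpy as np, cv2
from rig import env
from scipy.spatial.transform import Rotation as R
def cam2world(name):
    c=env.camera_info(name); T=np.eye(4)
    if 'rvec' in c:
        W=np.eye(4); W[:3,:3]=cv2.Rodrigues(np.array(c['rvec'],float))[0]; W[:3,3]=np.ravel(c['tvec']); return np.linalg.inv(W)
    s=env.sense(); T[:3,:3]=R.from_quat(s['ee_rot']).as_matrix(); T[:3,3]=s['position']
    return T@np.array(c['tool_from_camera'])
def pix(name,P,T=None):
    c=env.camera_info(name); T=cam2world(name) if T is None else T
    p=np.linalg.inv(T)@np.r_[P,1]; return np.array([c['fx']*p[0]/p[2]+c['cx'],c['fy']*p[1]/p[2]+c['cy']])
def ray(name,uv,T=None):
    c=env.camera_info(name); T=cam2world(name) if T is None else T
    d=T[:3,:3]@np.array([(uv[0]-c['cx'])/c['fx'],(uv[1]-c['cy'])/c['fy'],1]); return T[:3,3],d
def atz(name,uv,z,T=None):
    o,d=ray(name,uv,T); return o+d*(z-o[2])/d[2]
def tri(*rs):
    A=np.zeros((3,3));b=np.zeros(3)
    for o,d in rs:
        d=d/np.linalg.norm(d);M=np.eye(3)-np.outer(d,d);A+=M;b+=M@o
    return np.linalg.solve(A,b)
def find(l,name,f='landmark_of',n=3):
    T=cam2world(name)
    for r in getattr(env,f)(l,name)[:n]:
        P=(T@np.r_[r['point'],1])[:3]; print(name,f[:4],l,round(r['p'],2),P.round(4),pix(name,P,T).round(0))
E
cat > a.py <<'E'
from h import *
ims=[env.grab_frame(n) for n in('side','top')]
for n,i in zip(('side','top'),ims): cv2.imwrite(f'pics/{n}0.png',i)
print(env.hold_point_z,env.sense())
for n in('side','top'):
    for l in('card_grip','card_hole','cradle_hole','cradle','pin_grip','pin','rack','block','driver'): find(l,n)
E
python3 a.py
```

```text
0.0187 {'time': 0.1, 'joints': array([ 1.08770857e+00,  5.28014957e-02,  1.40162309e+00,  2.46952632e-05,
        1.68862996e+00, -7.02877446e-02]), 'joint_vel': array([ 5.49469150e-04, -5.89725287e-04, -2.89456566e-03,  1.64460874e-03,
        8.16640770e-05, -9.57850515e-04]), 'joint_torque': array([ 1.17522010e-03, -3.82586646e+01, -3.60984635e+01, -8.64653407e-05,
        4.83498996e-03, -3.36301014e-05]), 'position': array([0.21045565, 0.48067041, 0.2305422 ]), 'ee_rot': array([ 2.04936186e-01,  9.78775064e-01, -6.99796160e-04, -2.11470160e-04]), 'wrist_force': array([-0.28070489,  0.01584677,  0.30766193]), 'moment': array([ 0.02609752, -0.01900903, -0.06281468]), 'gripper_force': 0.0, 'gripper_width': 0.08554810379220233}
side land card_grip 0.88 [0.4515 0.3204 0.1056] [330. 325.]
side land card_grip 0.41 [ 0.4547 -0.2365 -0.004 ] [373. 181.]
side land card_hole 0.57 [0.54   0.3424 0.1027] [278. 325.]
side land card_hole 0.15 [0.4509 0.3212 0.1053] [330. 326.]
side land cradle_hole 0.58 [ 0.5478 -0.248   0.0975] [343. 144.]
side land cradle 0.83 [ 0.4564 -0.2364 -0.0044] [372.
[... 737 characters left out ...]
75 0.1169] [310. 231.]
top land cradle_hole 0.17 [ 0.7383 -0.1677  0.0052] [390. 128.]
top land cradle 0.69 [ 0.4563 -0.2425  0.0065] [422. 246.]
top land pin_grip 0.68 [0.4779 0.1089 0.11  ] [266. 230.]
top land pin_grip 0.6 [0.4749 0.0189 0.1153] [309. 232.]
top land pin_grip 0.58 [0.4593 0.2727 0.0106] [199. 239.]
top land pin 0.7 [0.3844 0.0459 0.0701] [295. 276.]
top land pin 0.57 [0.4779 0.0201 0.08  ] [309. 232.]
top land pin 0.53 [0.4756 0.1108 0.0737] [267. 232.]
top land rack 0.88 [ 0.461   0.2757 -0.0011] [199. 238.]
top land block 0.73 [0.5331 0.0209 0.0014] [310. 210.]
top land driver 0.46 [0.5938 0.0249 0.0791] [308. 179.]
top land driver 0.44 [0.4512 0.3191 0.0132] [178. 242.]
```

View pics/top0.png

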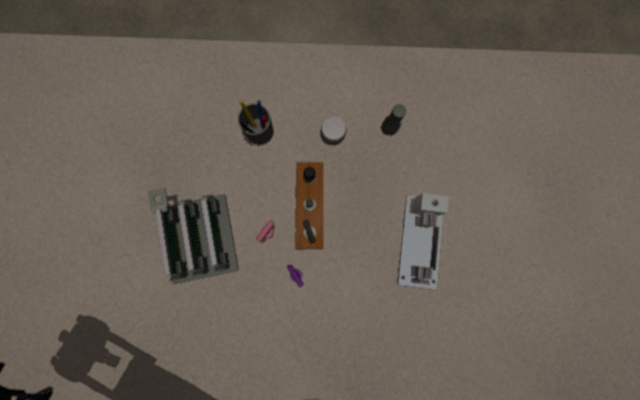

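View pics/side0.png

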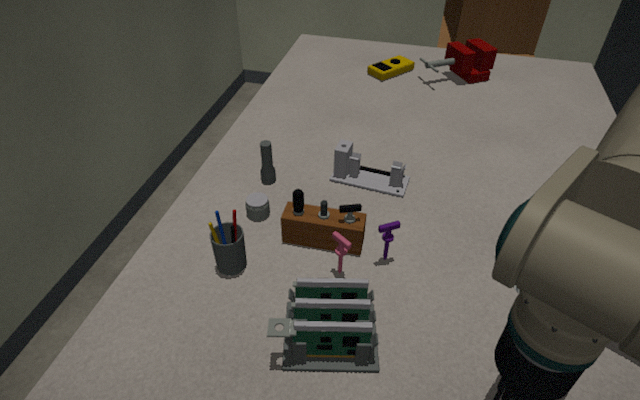

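The tabbed board is in the leftmost rack slot (top view, tab hole at about (158,199); side view (279,327)). The other two boards, rails at about (190,235) and (210,230), have no tab. The cradle flange hole is at top (435,203). There are three pin candidates:
- Black T-bar in the wooden block, top (309,232), side (349,210).
- Pink one, top (266,231).
- Purple one, top (296,275).

The black one fits the description, since it is in the block and the other two are look-alikes. Next I'll plan a wrist look over the card.

```bash
cat >> h.py <<'E'
def goal(P,yaw):  # TCP at P, tool down, tool y at world yaw (deg)
    y=np.array([np.cos(np.radians(yaw)),np.sin(np.radians(yaw)),0]); z=np.array([0,0,-1.]); T=np.eye(4)
    T[:3,:3]=np.c_[np.cross(y,z),y,z]; T[:3,3]=P; return T
def plan(P,yaw,cur=None):
    s=env.sense(); C=np.eye(4); C[:3,:3]=R.from_quat(s['ee_rot']).as_matrix(); C[:3,3]=s['position']
    if cur is not None: C=goal(*cur)
    D=np.linalg.inv(C)@goal(P,yaw)
    print('shift',(D[:3,3]*1e3).round(1),'turn',R.from_matrix(D[:3,:3]).as_rotvec().round(4))
E
python3 - <<'E'
from h import *
Tc=np.array(env.camera_info('wrist')['tool_from_camera']);print(Tc.round(3),env.camera_info('wrist')['fx'])
im=cv2.imread('pics/side0.png')
cv2.imwrite('pics/crop.png',np.hstack([cv2.resize(im[190:290,275:405],None,fx=4,fy=4,interpolation=3)]))
for P in([.44,.32,.25],[.40,.32,.28],[.38,.31,.32]):
    T=goal(P,104)@Tc; print(P)
    for Q in([.449,.3207,.106],[.539,.343,.103],[.47,.27,0.1]): print(pix('wrist',Q,T).round(0))
    plan(P,104)
E
```

```text
[[-0.001 -0.952 -0.305  0.078]
 [ 1.    -0.001 -0.    -0.001]
 [ 0.    -0.305  0.952 -0.142]
 [ 0.     0.     0.     1.   ]] 343.32157215411814
[0.44, 0.32, 0.25]
[320. 191.]
[320. 282.]
[260. 198.]
shift [-274.7  -55.4  -18.7] turn [ 1.000e-04  0.000e+00 -6.572e-01]
[0.4, 0.32, 0.28]
[311. 220.]
[311. 299.]
[257. 225.]
shift [-238.   -71.4  -48.7] turn [ 1.000e-04  0.000e+00 -6.572e-01]
[0.38, 0.31, 0.32]
[316. 225.]
[316. 295.]
[269. 229.]
shift [-223.7  -88.6  -88.7] turn [ 1.000e-04  0.000e+00 -6.572e-01]
```

View pics/crop.png

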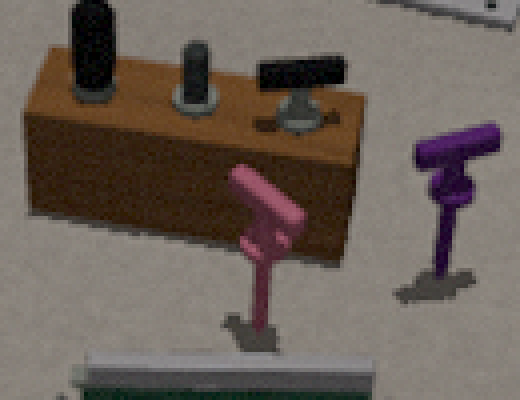

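The crop shows the black T-bar pin seated in the wooden block at crop (300,75). The pink (265,205) and purple (455,150) look-alikes stand free on the bench, so I'll leave them.

Call:
{"api": "servo_tool", "payload": {"series": [[[-40,-12,-8],[0,0,-0.11],0],[[-80,-24,-16],[0,0,-0.22],0],[[-120,-36,-25],[0,0,-0.33],0],[[-160,-48,-33],[0,0,-0.44],0],[[-200,-60,-41],[0,0,-0.55],0],[[-238,-71,-49],[0,0,-0.657],0],[[-238,-71,-49],[0,0,-0.657],0],[[-238,-71,-49],[0,0,-0.657],0],[[-238,-71,-49],[0,0,-0.657],0]]}}

```text
time: 1.75
position: [0.4005, 0.32, 0.2803]
ee_rot: [-0.121, 0.993, 0.0, -0.0]
wrist_force: [-0.9, 0.8, -0.9]
gripper_width: 0.0425
gripper_force: 0.0
```

```bash
python3 - <<'E'
from h import *
s=env.sense();print(s['time'],s['position'],s['gripper_width'],s['joint_vel'].round(3)); T=cam2world('wrist')
cv2.imwrite('pics/w1.png',env.grab_frame('wrist'))
for l in('card_grip','card_hole'): find(l,'wrist')
E
```

```text
1.75 [0.40053225 0.32001878 0.2803179 ] 0.04247996095799891 [ 0.044 -0.002  0.018  0.005 -0.002  0.009]
wrist land card_grip 0.94 [0.4476 0.3206 0.1052] [310. 219.]
wrist land card_hole 0.93 [0.5356 0.3449 0.1031] [312. 297.]
```

View pics/w1.png

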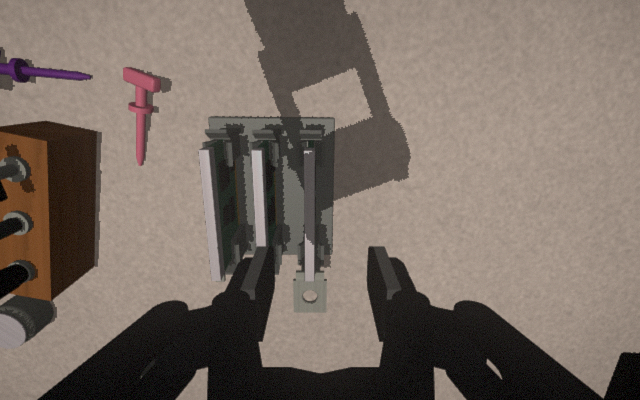

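The wrist view shows the tabbed card's rail running from (309,148) to (309,280), with the tab hole at (310,296). The fingers straddle the view.

```bash
python3 - <<'E'
from h import *
im=cv2.imread('pics/w1.png')
g=cv2.cvtColor(im,6).astype(int)
for r in(160,200,240,270): print(r,g[r,296:324])
a=atz('wrist',(309,148),.114);b=atz('wrist',(309.3,280),.114);h=atz('wrist',(310,296),.102)
print(a,b,h,(a+b)/2); print([np.degrees(np.arctan2(*(q-p)[1::-1])) for p,q in((a,b),(a,h))])
rs=[tri(ray('wrist',(310,296)),ray('top',(158,199)),ray('side',(279,327)))];print(rs)
plan([.448,.3206,.130],104)
E
```

```text
160 [49 51 50 48 47 41 42 50 81 83 86 79 83 83 82 84 82 82 76 38 37 40 42 45
 46 49 47 48]
200 [107 108 109 103 108 110 107 105  85  84  83  80  80  85  86  86  85  84
  64  41  57  57  50  58  55  54  54  55]
240 [101 103 104 103 101 103  95  66  86 174 175 168 167 114 102  83  83  84
  69  47  41  45  46  53  55  50  61  60]
270 [102  98  94  97  95  73  49  50  75 154 163 166 163 164 166 162 164 163
  86  53  57  51  54  60 100 117 117 116]
[0.376951   0.30421603 0.114     ] [0.50870604 0.3360216  0.114     ] [0.5348992  0.34268905 0.102     ] [0.44282852 0.32011881 0.114     ]
[np.float64(13.571513229763019), np.float64(13.689522193906518)]
[array([0.53796782, 0.34238827, 0.09779285])]
shift [-47.3 -12.4 149.9] turn [ 0.0001 -0.0007  0.001 ]
```

Call:
{"api": "servo_tool", "payload": {"series": [[[-23,-6,38],[0,0,0.004],0],[[-45,-12,75],[0,0,0.008],0],[[-45,-12,112],[0,0,0.008],0],[[-45,-12,150],[0,0,0.008],0],[[-45,-12,175],[0,0,0.008],0],[[-45,-12,193],[0,0,0.008],0],[[-45,-12,193],[0,0,0.008],0],[[-45,-12,193],[0,0,0.008],0]]}}

```text
time: 2.57
position: [0.4456, 0.3203, 0.0869]
ee_rot: [-0.119, 0.993, -0.0, -0.001]
wrist_force: [-0.3, 0.6, 1.2]
gripper_width: 0.0427
gripper_force: 0.0
```

```bash
python3 - <<'E'
from h import *
s=env.sense();print(s['wrist_force']);plan([.4455,.3206,.0873],103.6)
cv2.imwrite('pics/w2.png',env.grab_frame('wrist'))
E
```

```text
[-0.32870601  0.57409945  1.18216605]
shift [ 0.   0.4 -0.4] turn [-0.0005 -0.0018  0.0003]
```

View pics/w2.png

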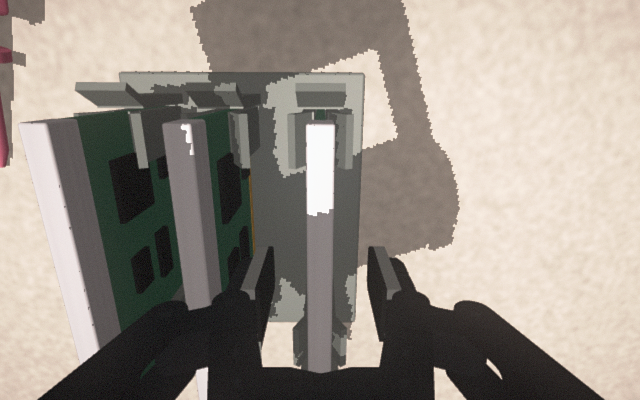

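The rail is centred between the fingers (u about 320, far end v about 123), and there's clearance to the neighbouring rail. Closing now.

Call:
{"api": "servo_tool", "payload": {"series": [[[0,0,0],[0,0,0],0.8],[[0,0,0],[0,0,0],1],[[0,0,0],[0,0,0],1],[[0,0,0],[0,0,0],1],[[0,0,0],[0,0,0],1]]}}

```text
time: 3.03
position: [0.4474, 0.3202, 0.0891]
ee_rot: [-0.118, 0.993, 0.001, 0.001]
wrist_force: [-1.1, -0.1, 6.9]
gripper_width: 0.0086
gripper_force: 59.5
```

```bash
python3 - <<'E'
from h import *
s=env.sense();print(s['wrist_force'],s['moment'],s['gripper_width'])
e=atz('wrist',(320,123),.114);print(e, np.linalg.inv(goal(s['position'],103.6))@np.r_[e,1])
E
```

```text
[-1.10728062 -0.07170529  6.91389727] [-0.01089651  0.20318322 -0.02676811] 0.008580673512908825
[0.38214821 0.30349166 0.114     ] [ 6.73434857e-02 -8.97222158e-04 -2.49024854e-02  1.00000000e+00]
```

Call:
{"api": "servo_tool", "payload": {"series": [[[0,0,-10],[0,0,0],1],[[0,0,-25],[0,0,0],1],[[0,0,-45],[0,0,0],1],[[0,0,-70],[0,0,0],1],[[0,0,-95],[0,0,0],1],[[0,0,-120],[0,0,0],1],[[0,0,-145],[0,0,0],1],[[0,0,-160],[0,0,0],1],[[0,0,-160],[0,0,0],1],[[0,0,-160],[0,0,0],1]]}}

```text
time: 3.87
position: [0.4468, 0.3197, 0.2477]
ee_rot: [-0.118, 0.993, 0.0, 0.0]
wrist_force: [-0.4, -0.1, -2.7]
gripper_width: 0.0088
gripper_force: 58.6
```

```bash
python3 - <<'E'
from h import *
for n in('side','wrist'):
    i=env.grab_frame(n); cv2.imwrite(f'pics/{n}3.png',i)
    for l in('card_grip','card_hole','cradle_hole'): find(l,n)
s=env.sense();print(s['position'],s['wrist_force'],s['moment'],s['gripper_width'])
c=.456,-.240
Tc=np.array(env.camera_info('wrist')['tool_from_camera'])
for P in([.36,-.22,.25],[.40,-.22,.25],[.40,-.14,.25]):
  for yaw in(86,):
    T=goal(P,yaw)@Tc; print(P,[pix('wrist',Q,T).round(0) for Q in([.547,-.245,.097],[.39,-.235,.07],[.52,-.243,.07])])
    plan(P,yaw)
E
cd pics; python3 -c "
import cv2,numpy as np
cv2.imwrite('b3.png',np.vstack([cv2.imread('side3.png')[130:380,120:520],cv2.imread('wrist3.png')[150:400,120:520]]))"
```

```text
side land card_grip 0.75 [0.4488 0.3183 0.2629] [335. 264.]
side land card_grip 0.61 [ 0.7167  0.1521 -0.0032] [232. 265.]
side land card_grip 0.5 [0.5376 0.3429 0.2638] [274. 265.]
side land card_hole 0.6 [0.537  0.3398 0.2604] [275. 265.]
wrist land card_grip 0.81 [0.449  0.3181 0.2597] [318. 286.]
[0.44653348 0.31953661 0.24661065] [-0.42253874  0.58789666 -1.477445  ] [ 0.03536523  0.02812612 -0.02432303] 0.008799883297860927
[0.36, -0.22, 0.25] [array([310., 352.]), array([308., 202.]), array([311., 314.])]
shift [ 210.4 -504.3   -3. ] turn [-0.0005 -0.0011  0.306 ]
[0.4, -0.22, 0.25] [array([307., 320.]), array([305., 163.]), array([308., 282.])]
shift [ 171.5 -513.7   -3. ] turn [-0.0005 -0.0011  0.306 ]
[0.4, -0.14, 0.25] [array([229., 325.]), array([222., 169.]), array([233., 287.])]
shift [ 152.8 -435.9   -3.1] turn [-0.0005 -0.0011  0.306 ]
```

View pics/b3.png

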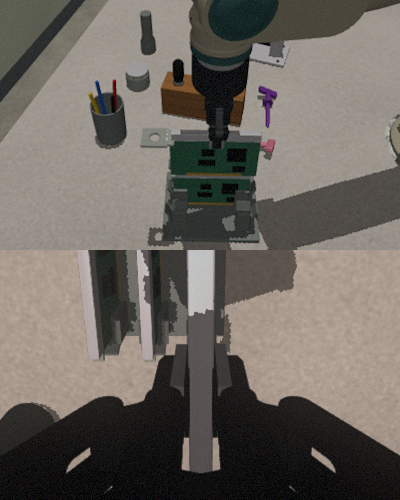

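The card is held level and clear of the rack: side-view tab at crop (154,136), rail between the fingers in the wrist view. Moving beside the cradle to look.

Call:
{"api": "servo_tool", "payload": {"series": [[[3,-15,-5],[0,0,0.01],1],[[8,-45,-12],[0,0,0.03],1],[[15,-82,-20],[0,0,0.06],1],[[23,-121,-23],[0,0,0.08],1],[[30,-160,-23],[0,0,0.11],1],[[37,-199,-23],[0,0,0.14],1],[[44,-238,-23],[0,0,0.17],1],[[51,-277,-23],[0,0,0.2],1],[[59,-316,-23],[0,0,0.23],1],[[66,-355,-23],[0,0,0.26],1],[[74,-395,-23],[0,0,0.29],1],[[80,-428,-23],[0,0,0.3],1],[[82,-442,-23],[0,0,0.306],1],[[82,-442,-23],[0,0,0.306],1],[[82,-442,-23],[0,0,0.306],1],[[82,-442,-23],[0,0,0.306],1]]}}

```text
time: 5.6
position: [0.4702, -0.1288, 0.2705]
ee_rot: [0.035, 0.999, 0.0, 0.0]
wrist_force: [-0.8, 1.0, -1.9]
gripper_width: 0.0091
gripper_force: 58.8
```

```bash
python3 - <<'E'
from h import *
s=env.sense();print(s['position'],s['joints'].round(2),s['gripper_width'])
i=env.grab_frame('wrist'); cv2.imwrite('pics/w4.png',i); np.save('T4.npy',cam2world('wrist'))
for l in('card_grip','card_hole','cradle_hole','cradle'): find(l,'wrist')
plan([.47,-.13,.27],86)
E
```

```text
[ 0.4701829  -0.12882005  0.27045998] [-0.34 -0.06  1.44  0.    1.77 -1.84] 0.00911278841843729
wrist land card_grip 0.81 [ 0.4759 -0.1309  0.2854] [318. 294.]
wrist land cradle_hole 0.57 [ 0.5449 -0.2491  0.0942] [209. 251.]
wrist land cradle 0.69 [ 0.4529 -0.2409  0.0019] [227. 146.]
shift [ 0.4 -1.5  0.4] turn [0.     0.0003 0.0015]
```

View pics/w4.png

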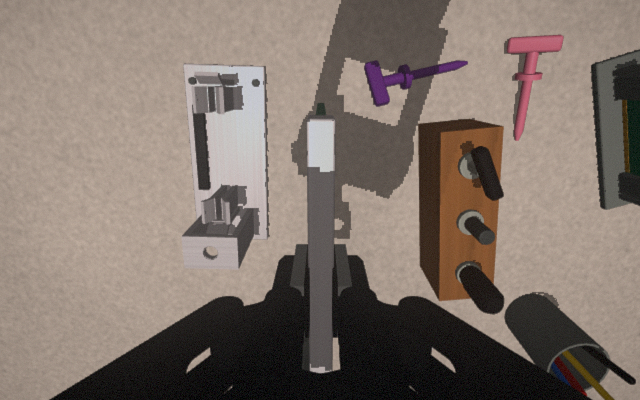

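The wrist view shows the cradle at left: base plate corners (184,66), (265,66) and (268,239), flange hole (210,252), guides around (217,92) and (222,205). The block is at right, with the T-pin bar at about (487,173). I'll compute the cradle pose.

```bash
python3 - <<'E'
from h import *
T=np.load('T4.npy'); im=cv2.imread('pics/w4.png')
w=lambda u,v,z:atz('wrist',(u,v),z,T)
print('hole w',w(210,252,.097),'top',atz('top',(435,203),.097))
ang=lambda a,b:np.degrees(np.arctan2(*(b-a)[1::-1]))
print('base yaw',ang(w(265,66,.01),w(268,239,.01)),ang(w(265,66,.006),w(268,239,.006)),'far edge',ang(w(265,66,.01),w(184,66,.01))+90,'flange',ang(w(238,267,.097),w(184,265,.097))+90, np.linalg.norm(w(238,267,.097)-w(184,265,.097)))
print('corner',w(265,66,.01),w(184,66,.01))
g=cv2.cvtColor(im,cv2.COLOR_BGR2GRAY)
c=g[236:275,178:262]; 
cr=cv2.resize(im[55:275,170:280],None,fx=2.6,fy=2.6,interpolation=3)
t=cv2.imread('pics/top0.png')[185:295,390:455]; t=cv2.resize(t,None,fx=5.2,fy=5.2,interpolation=3)
cv2.imwrite('pics/c4.png',np.hstack([cr,t]));print(cr.shape,t.shape)
E
```

```text
hole w [ 0.54472558 -0.24738472  0.097     ] top [ 0.54609738 -0.24877115  0.097     ]
base yaw -5.73332365632817 -5.733323656328174 far edge -3.9715338334800947 flange -6.379000120805983 0.055538560340945585
corner [ 0.36698423 -0.18334378  0.01      ] [ 0.3608273  -0.27202514  0.01      ]
(572, 286, 3) (572, 338, 3)
```

View pics/c4.png

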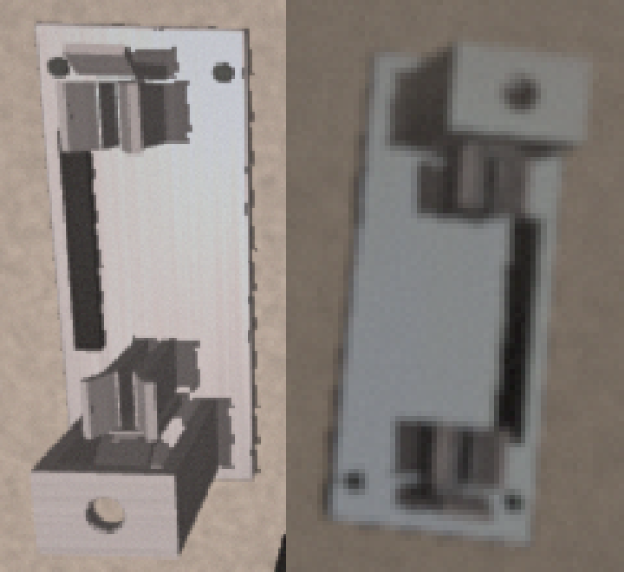

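The left crop (wrist) shows the flange hole at (105,514), the slot gaps at (109,115) and (127,400), and the base's right edge from (248,31) to (258,480). The right crop (top) shows the hole at (237,94) and the guides along the slot. Next: refine the edge fits and the card-in-hand offset.

```bash
python3 - <<'E'
from h import *
T=np.load('T4.npy'); im=cv2.imread('pics/w4.png'); g=cv2.cvtColor(im,6).astype(float)
w=lambda u,v,z:atz('wrist',(u,v),z,T)
# right base edge: steepest fall per row
P=[]
for v in range(75,200,4):
    d=np.diff(cv2.GaussianBlur(g,(3,3),0)[v,258:276]); P.append((258.5+np.argmin(d),v))
P=np.array(P); k=np.polyfit(P[:,1],P[:,0],1); print(k, np.std(P[:,0]-np.polyval(k,P[:,1])))
for z in(0.008,.01): a,b=w(np.polyval(k,75),75,z),w(np.polyval(k,200),200,z); print('yaw',np.degrees(np.arctan2(*(b-a)[1::-1])),a,b)
print('hole',w(210.4,252.7,.097))
yaw=np.radians(-5.7)
for n,o in(('w',w(210.4,252.7,.097)),('t',atz('top',(435.6,203.1),.097))): print(n,'origin',o[:2]-.092*np.array([np.cos(yaw),np.sin(yaw)]))
print('tri',tri(ray('wrist',(210.4,252.7),T),ray('top',(435.6,203.1))))
# model pixel prediction of slot mouth
for x in(-.072,.072):
  for z in(.06,.073):
    q=np.r_[w(210.4,252.7,.097)[:2]+(x-.092)*np.array([np.cos(yaw),np.sin(yaw)]),z]; p=pix('wrist',q,T); print('slot',x,z,p.round(1),'crop',((p-[170,55])*2.6).round(0))
# card in hand
Tc=np.array(env.camera_info('wrist')['tool_from_camera'])
d=np.diff(cv2.GaussianBlur(g,(3,3),0)[100:135,312:330].mean(1)); v=100.5+np.argmax(d);print('rail end v',v)
for r in (130,150,180,220): dd=np.diff(g[r,295:345]); print(r,295.5+np.argmax(dd),295.5+np.argmin(dd))
c=env.camera_info('wrist')
o=Tc[:3,3]; dr=Tc[:3,:3]@np.array([(321-c['cx'])/c['fx'],(v-c['cy'])/c['fy'],1])
for z in(-.0247,-.0267,-.0287): print('rail far end in tool',o+dr*(z-o[2])/dr[2])
E
```

```text
[1.83742669e-02 2.61951475e+02] 0.44132570089092515
yaw -5.763538899178365 [ 0.37605153 -0.1865996   0.008     ] [ 0.52188807 -0.20131938  0.008     ]
yaw -5.763538899178364 [ 0.37612776 -0.18629083  0.01      ] [ 0.52124273 -0.20093778  0.01      ]
hole [ 0.54553685 -0.24711048  0.097     ]
w origin [ 0.45399174 -0.23797307]
t origin [ 0.45437289 -0.24092487]
tri [ 0.54663522 -0.24952181  0.09423888]
slot -0.072 0.06 [210.6  83.6] crop [106.  74.]
slot -0.072 0.073 [206.4  83.5] crop [95. 74.]
slot 0.072 0.06 [219.4 220.8] crop [128. 431.]
slot 0.072 0.073 [216.  225.4] crop [120. 443.]
rail end v 119.5
130 306.5 334.5
150 307.5 333.5
180 308.5 306.5
220 334.5 341.5
rail far end in tool [ 0.06809607 -0.0008977  -0.0247    ]
rail far end in tool [ 0.06828078 -0.00090105 -0.0267    ]
rail far end in tool [ 0.06846549 -0.0009044  -0.0287    ]
```

```bash
python3 - <<'E'
from h import *
plan([.454,-.2378,.18],84.24)
E
```

```text
shift [   9.  -110.2   90.4] turn [0.     0.0003 0.0322]
```

Call:
{"api": "servo_tool", "payload": {"series": [[[2,-30,0],[0,0,0.01],1],[[5,-65,0],[0,0,0.02],1],[[8,-95,10],[0,0,0.03],1],[[9,-110,35],[0,0,0.032],1],[[9,-110,65],[0,0,0.032],1],[[9,-110,90],[0,0,0.032],1],[[9,-110,90],[0,0,0.032],1],[[9,-110,90],[0,0,0.032],1],[[9,-110,90],[0,0,0.032],1]]}}

```text
time: 6.6
position: [0.4546, -0.2384, 0.1824]
ee_rot: [0.05, 0.999, -0.001, 0.001]
wrist_force: [-0.1, 0.8, -0.7]
gripper_width: 0.0088
gripper_force: 58.9
```

```bash
python3 - <<'E'
from h import *
for n in('side','top'):
    i=env.grab_frame(n); cv2.imwrite(f'pics/{n}5.png',i)
    for l in('card_grip','card_hole','cradle_hole'): find(l,n)
s=env.sense();p=s['position']
plan([.454,-.2378,.18],84.24)
y=np.radians(-5.76)
h=np.r_[p[:2]+.092*np.array([np.cos(y),np.sin(y)]),p[2]+.013]; print('pred tab hole',h,pix('side',h),pix('top',h))
a=cv2.imread('pics/side5.png')[60:220,300:440];b=cv2.imread('pics/top5.png')[150:310,370:510]
cv2.imwrite('pics/b5.png',np.hstack([cv2.resize(k,None,fx=2.8,fy=2.8,interpolation=3) for k in(a,b)]))
E
```

```text
side land card_grip 0.62 [ 0.4573 -0.2402  0.2008] [379. 117.]
side land card_grip 0.29 [ 0.456  -0.2377  0.1014] [376. 150.]
side land card_grip 0.28 [ 0.5494 -0.2471  0.0979] [342. 144.]
side land card_hole 0.79 [ 0.5483 -0.2515  0.193 ] [345. 113.]
side land cradle_hole 0.7 [ 0.5472 -0.2475  0.0973] [343. 144.]
top land card_grip 0.87 [ 0.4565 -0.2407  0.2009] [446. 243.]
top land card_hole 0.75 [ 0.5476 -0.2474  0.1957] [448. 196.]
top land cradle_hole 0.8 [ 0.5478 -0.2478  0.1012] [435. 202.]
top land cradle_hole 0.15 [0.4768 0.019  0.1175] [309. 231.]
shift [-0.   0.6  0.8] turn [-0.0003  0.0008 -0.0011]
pred tab hole [ 0.54546664 -0.24763073  0.19379222] [345.3732969  113.17675732] [448.07652209 197.10881987]
```

View pics/b5.png

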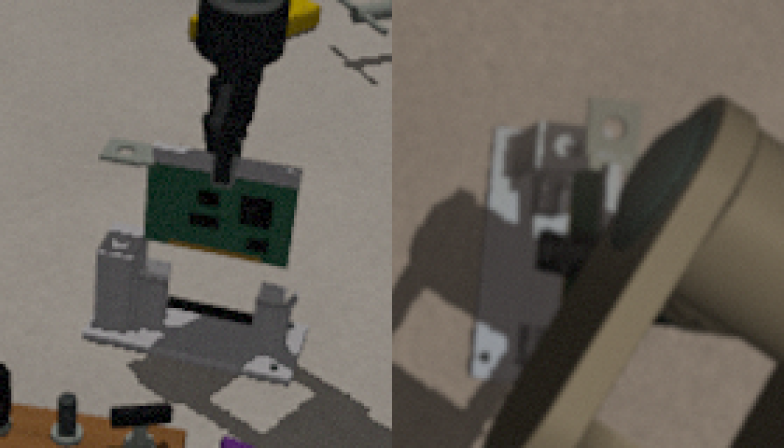

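The side crop shows the tab hole at px (345,113), which matches the prediction to under 0.5 px. The card hangs over the cradle, with the flange hole at about (344,147). The top view's bias, taken from the tab hole, puts the cradle origin near (0.4537,-0.2373). Lowering to the mouth.

```bash
python3 - <<'E'
from h import *
print(pix('side',[.545,-.2465,.097]),atz('side',(343.9,146.8),.097)); plan([.4538,-.2373,.145],84.24)
E
```

```text
[343.7705223  144.75965927] [ 0.54266081 -0.23697326  0.097     ]
shift [ 0.3  1.1 35.8] turn [-0.0003  0.0008 -0.0011]
```

Call:
{"api": "servo_tool", "payload": {"series": [[[0,1,8],[0,0,0],1],[[0,1,16],[0,0,0],1],[[0,1,24],[0,0,0],1],[[0,1,30],[0,0,0],1],[[0,1,36],[0,0,0],1],[[0,1,36],[0,0,0],1]]}}

```text
time: 7.5
position: [0.4532, -0.237, 0.1423]
ee_rot: [0.051, 0.999, 0.001, -0.001]
wrist_force: [0.2, -0.2, -2.4]
gripper_width: 0.0091
gripper_force: 59.0
```

```bash
python3 - <<'E'
from h import *
s=env.sense(); print(s['wrist_force'].round(1),s['moment'].round(2)); plan([.4538,-.2373,.145],84.24)
E
```

```text
[ 0.2 -0.2 -2.4] [0.03 0.05 0.04]
shift [-0.6 -0.3 -2.7] turn [ 0.0014 -0.0026 -0.0013]
```

Call:
{"api": "servo_tool", "payload": {"series": [[[0,0,4],[0,0,0],1],[[0,0,8],[0,0,0],1],[[0,0,12],[0,0,0],1],[[0,0,16],[0,0,0],1],[[0,0,20],[0,0,0],1],[[0,0,20],[0,0,0],1]]}}

```text
time: 8.0
position: [0.4535, -0.2371, 0.1232]
ee_rot: [0.051, 0.999, 0.0, -0.001]
wrist_force: [-0.5, -0.5, -0.6]
gripper_width: 0.0091
gripper_force: 59.0
```

```bash
python3 - <<'E'
from h import *
s=env.sense(); print(s['wrist_force'].round(1),s['moment'].round(2)); plan([.4538,-.2373,.0891],84.24)
E
```

```text
[-0.5 -0.5 -0.6] [ 0.04  0.05 -0.  ]
shift [-0.4 -0.2 34.1] turn [ 0.0008 -0.0014 -0.0013]
```

Bottom is at about 44 mm, inside the slot with no contact. Continuing down.

Call:
{"api": "servo_tool", "payload": {"series": [[[0,0,5],[0,0,0],1],[[0,0,10],[0,0,0],1],[[0,0,15],[0,0,0],1],[[0,0,20],[0,0,0],1],[[0,0,25],[0,0,0],1],[[0,0,29],[0,0,0],1],[[0,0,32],[0,0,0],1],[[0,0,33],[0,0,0],1],[[0,0,33],[0,0,0],1]]}}

```text
time: 8.75
position: [0.4538, -0.2373, 0.091]
ee_rot: [0.051, 0.999, 0.0, -0.0]
wrist_force: [-0.1, 0.3, -1.1]
gripper_width: 0.0088
gripper_force: 59.0
```

```bash
python3 - <<'E'
from h import *
s=env.sense(); print(s['wrist_force'].round(1),s['moment'].round(2)); plan([.4538,-.2373,.0891],84.24)
E
```

```text
[-0.1  0.3 -1.1] [ 0.03  0.05 -0.04]
shift [-0.  -0.   1.9] turn [ 0.0003 -0.0004 -0.0012]
```

Not on the floor yet, so I'll press down gently until contact.

Call:
{"api": "servo_tool", "payload": {"series": [[[0,0,1.5],[0,0,0],1],[[0,0,3],[0,0,0],1],[[0,0,4],[0,0,0],1],[[0,0,4],[0,0,0],1]]}}

```text
time: 9.08
position: [0.4541, -0.2379, 0.0891]
ee_rot: [0.051, 0.999, -0.001, 0.001]
wrist_force: [-5.4, 0.9, 9.2]
gripper_width: 0.0085
gripper_force: 60.5
```

Floor contact is at the same height as in the rack, with 9 N. Releasing and rising for a look.

Call:
{"api": "servo_tool", "payload": {"series": [[[0,0,2],[0,0,0],0],[[0,0,2],[0,0,0],0],[[0,0,2],[0,0,0],0],[[0,0,2],[0,0,0],0],[[0,0,-15],[0,0,0],0],[[0,0,-40],[0,0,0],0],[[10,0,-80],[0,0,0],0],[[25,0,-120],[0,0,0],0],[[40,0,-160],[0,0,0],0],[[50,0,-190],[0,0,0],0],[[50,0,-190],[0,0,0],0],[[50,0,-190],[0,0,0],0],[[50,0,-190],[0,0,0],0]]}}

```text
time: 10.17
position: [0.4041, -0.2322, 0.2764]
ee_rot: [0.051, 0.999, 0.0, -0.0]
wrist_force: [0.3, -0.0, -1.0]
gripper_width: 0.0424
gripper_force: 0.0
```

```bash
python3 - <<'E'
from h import *
i=env.grab_frame('wrist'); T=cam2world('wrist'); cv2.imwrite('pics/w6.png',i); np.save('T6.npy',T)
for l in('card_grip','card_hole','cradle_hole'): find(l,'wrist')
cv2.imwrite('pics/c6.png',cv2.resize(i[90:340,200:420],None,fx=2.4,fy=2.4,interpolation=3))
E
```

```text
wrist land card_grip 0.85 [ 0.4592 -0.2394  0.1023] [320. 228.]
wrist land card_grip 0.51 [ 7.388e-01 -1.667e-01 -1.000e-04] [386. 367.]
wrist land card_hole 0.86 [ 0.5463 -0.2436  0.1019] [324. 303.]
wrist land card_hole 0.36 [ 0.7376 -0.1647 -0.0028] [387. 365.]
wrist land cradle_hole 0.88 [ 0.5466 -0.2443  0.0924] [323. 298.]
wrist land cradle_hole 0.63 [ 0.4536 -0.2386 -0.0013] [320. 192.]
```

View pics/c6.png

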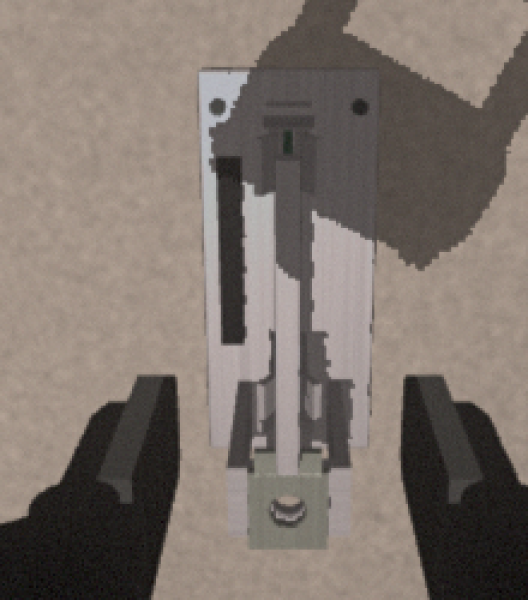

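The crop shows the board seated in the slot and the tab over the flange, with its hole at crop (288,510), which is px (320,302), and light showing through. That was my 10th picture, so from here I measure numerically. Next: compute the tab hole and go look at the pin.

```bash
python3 - <<'E'
from h import *
T=np.load('T6.npy'); im=cv2.imread('pics/w6.png'); g=cv2.cvtColor(im,6)
print('tab hole',atz('wrist',(320,302.5),.102,T)); print(g[294:311,308:334])
print('rail far end',atz('wrist',(200+288/2.4,90+160/2.4),.114,T))
print('pred hole pix',pix('wrist',[.5453,-.2466,.102],T),pix('wrist',[.5453,-.2466,.097],T))
plan([.43,.02,.27],90)
E
```

```text
tab hole [ 0.54493599 -0.24792078  0.102     ]
[[122 121 123 124 122 123 123 127 122 122 125 120 124 125 130 119 124 119
  123 123 121 121 117 122 122 115]
 [120 122 127 125 122 116 123 126 123 121 127 128 124 125 121 119 122 120
  120 125 120 119 120 129 121 116]
 [122 119 125 125 128 126 124 129 123 124 131 135 132 129 118 119 121 119
  121 120 119 122 123 124 122 120]
 [121 119 121 125 124 123 116 128 130 148 147 149 148 144 142 136 121 112
  120 119 120 118 120 124 121 119]
 [115 118 124 125 121 108  86 105 143 150 148 150 150 149 149 149 135 100
  107 120 122 119 124 126 121 119]
 [118 120 125 125 116  83  74  70 112 140 142 152 152 151 146 134 106  72
   85 118 123 122 120 123 124 120]
 [115 123 127 121 110 120  74  65  70  92  92 121 127 126 104  79  63  68
   87 108 119 119 123 123 121 118]
 [117 120 124 119 100 134  82  67  65  63  69  71  72  73  74  63  66  78
  110 101 121 119 121 122 126 119]
 [118 119 118 108  98 137  89  94  78  69  63  67  63  67  66  69  79 105
  120  90 116 116 122 124 119 114]
 [119 117 125 113  89  78  86 129 107  88  76  71  72  69  80  85 110 12
[... 278 characters left out ...]
96  64  74  77  86  96 144 149 145 143 102  58  68
   99 114 122 119 119 124 120 120]
 [118 120 124 124 122 114  75  64  57  56  58  74  78  71  70  68  80  92
  109 121 122 118 121 126 118 117]
 [122 119 123 126 122 121 107  84  66  70  65  56  54  58  75  80 105 114
  122 120 120 123 122 125 121 120]
 [117 122 124 119 124 121 122 115  95 100 100  84  81  78  80  94 114 120
  119 119 117 117 122 123 119 118]
 [119 121 125 124 123 125 125 122 125 122 122 118 118 119 123 120 122 118
  123 120 120 121 123 121 117 121]]
rail far end [ 0.38533137 -0.23147491  0.114     ]
pred hole pix [321.26231271 302.68116088] [321.24489589 299.91247894]
shift [ -0.3 253.4   6. ] turn [ 0.0017 -0.0025 -0.1015]
```

Call:
{"api": "servo_tool", "payload": {"series": [[[0,20,3],[0,0,-0.02],0],[[0,55,6],[0,0,-0.03],0],[[0,93,6],[0,0,-0.04],0],[[0,132,6],[0,0,-0.06],0],[[0,171,6],[0,0,-0.08],0],[[0,210,6],[0,0,-0.09],0],[[0,240,6],[0,0,-0.1],0],[[0,253,6],[0,0,-0.1],0],[[0,253,6],[0,0,-0.1],0],[[0,253,6],[0,0,-0.1],0],[[0,253,6],[0,0,-0.1],0]]}}

```text
time: 11.28
position: [0.4298, 0.0188, 0.2708]
ee_rot: [0.001, 1.0, -0.0, -0.001]
wrist_force: [-0.1, -0.4, -0.3]
gripper_width: 0.0427
gripper_force: 0.0
```

```bash
python3 - <<'E'
from h import *
i=env.grab_frame('wrist'); T=cam2world('wrist'); cv2.imwrite('pics/w7.png',i); np.save('T7.npy',T)
for l in('pin_grip','pin','punch','driver','block'): find(l,'wrist')
p=pix('wrist',[.477,.0195,.115],T).round().astype(int);print(p,env.sense()['position'])
g=cv2.cvtColor(i,6); c=g[p[1]-36:p[1]+36:2,p[0]-40:p[0]+40:2]
for r in c: print(''.join('#' if v<45 else '+' if v<80 else '.' if v<140 else ' ' for v in r))
E
```

```text
wrist land pin_grip 0.91 [ 0.3918 -0.063   0.0167] [249. 124.]
wrist land pin_grip 0.63 [0.4746 0.0222 0.1119] [326. 223.]
wrist land pin_grip 0.61 [0.3652 0.1033 0.0168] [397.  99.]
wrist land pin 0.84 [0.4758 0.0192 0.0777] [322. 212.]
wrist land pin 0.71 [ 0.3879 -0.0309  0.016 ] [278. 120.]
wrist land pin 0.68 [0.4005 0.1039 0.0151] [396. 131.]
wrist land punch 0.65 [0.5374 0.0184 0.0768] [322. 264.]
wrist land driver 0.92 [0.5983 0.0207 0.0786] [324. 312.]
wrist land block 0.66 [ 0.5385  0.0207 -0.0007] [323. 235.]
[323 227] [0.42980858 0.01880504 0.27126063]
    .+++++++++++++++++++++++++++++      
    .+++++++++++++++++++++++++++++      
     +++++++++++++++++++++++++++++      
     +++++++++++++++++++++++++++++      
     +++++++++++++++++++++++++++++      
     ++++++++++###++++++++++++++++      
     ++++++++######+++++++++++++++      
     .++++++#######+++++++++++++++      
     .++++++#######+++++++++++++++      
     .++++++########++++++........      
     .......+########++  .........      
     ........########++.  ........      
     ........+#######+++  ........   
[... 240 characters left out ...]
...      
      ..........+#######+++.......      
      ...........##+#####++.......      
      ...........+###+###.........      
      ............####++#+........      
      ............+#######........      
      .............#######+.......      
      .............#######+.......      
      .............+#######.......      
      ..............#######.......      
      ..............+######.......      
      ...............#####+.......      
      ...............+#++.........      
      ............................      
      ...........+++++++..........      
      ..........++.   .++.........      
      .........+...     .+........      
       .............+++...+.......
```

```bash
cat > b.py <<'E'
from h import *
def bar(f,tf,box):
    g=cv2.cvtColor(cv2.imread(f),6); T=np.load(tf); u0,v0,u1,v1=box
    m=(g[v0:v1,u0:u1]<47).astype(np.uint8); m=cv2.morphologyEx(m,cv2.MORPH_OPEN,np.ones((3,3)))
    n,l,s,c=cv2.connectedComponentsWithStats(m); k=1+np.argmax(s[1:,4])
    q=np.argwhere(l==k)[:,::-1]+[u0,v0]; r=cv2.minAreaRect(q.astype(np.float32)); print(f,s[k],r); return T,r
T,r=bar('pics/w7.png','T7.npy',(285,195,365,258))
b=cv2.boxPoints(r); b=np.array(sorted(b.tolist(),key=lambda p:p[1])); e0,e1=b[:2].mean(0),b[2:].mean(0)
for z in(.107,.115,.123):
    a,c=atz('wrist',e0,z,T),atz('wrist',e1,z,T); print(z,(a+c)/2,np.linalg.norm(c-a),np.degrees(np.arctan2(*(c-a)[1::-1])))
T4,r4=bar('pics/w4.png','T4.npy',(465,135,510,205))
print(tri(ray('wrist',r[0],T),ray('wrist',r4[0],T4)))
E
python3 b.py
```

```text
pics/w7.png [ 22   5  29  51 701] ((321.6391906738281, 225.4381561279297), (53.102603912353516, 14.21484661102295), 66.03751373291016)
0.107 [0.47936151 0.01868827 0.107     ] 0.054529111371741636 22.2163546576947
0.115 [0.47600018 0.01866393 0.115     ] 0.0531020786228909 22.216354657694712
0.123 [0.47263885 0.0186396  0.123     ] 0.051675045874040225 22.2163546576947
pics/w4.png [  6  11  32  54 941] ((486.29998779296875, 172.89999389648438), (56.288536071777344, 18.341209411621094), 71.56504821777344)
[0.4758343  0.01845329 0.11423609]
```

```bash
python3 -c "
from h import *
plan([.4754,.0196,.0965],112.2)"
```

```text
shift [-45.6   0.9 174.8] turn [ 1.000e-04 -0.000e+00 -3.905e-01]
```

Call:
{"api": "servo_tool", "payload": {"series": [[[-15,0,15],[0,0,-0.11],0],[[-35,1,40],[0,0,-0.22],0],[[-45.6,1,70],[0,0,-0.33],0],[[-45.6,1,100],[0,0,-0.39],0],[[-45.6,1,130],[0,0,-0.39],0],[[-45.6,1,155],[0,0,-0.39],0],[[-45.6,1,175],[0,0,-0.39],0],[[-45.6,1,175],[0,0,-0.39],0],[[-45.6,1,175],[0,0,-0.39],0]]}}

```text
time: 12.33
position: [0.475, 0.0201, 0.096]
ee_rot: [-0.193, 0.981, 0.0, -0.001]
wrist_force: [0.1, 0.4, 0.5]
gripper_width: 0.0427
gripper_force: 0.0
```

```bash
python3 - <<'E'
from h import *
i=env.grab_frame('wrist'); cv2.imwrite('pics/w8.png',i); g=cv2.cvtColor(i,6)
print(env.sense()['wrist_force'].round(1)); plan([.4754,.0196,.0965],112.2)
T=cam2world('wrist')
for d in(-.025,.025):
    a=np.radians(22.2); print(pix('wrist',[.4754+d*np.cos(a),.0196+d*np.sin(a),.123],T).round(0))
for r in g[180:400:5,200:440:4]: print(''.join('#' if v<45 else '+' if v<80 else '.' if v<140 else ' ' for v in r))
E
```

```text
[0.4 0.1 0.4]
shift [ 0.7 -0.3  0.9] turn [-0.0004  0.001   0.0004]
[321. 238.]
[321. 348.]
                ....+++++++++++#+++#####+#++++..........   .
                ....+++++++++++++++#++##+++++++.............
            ........++++++++++++++++++++##+###++............
            .......+++++++++++++++++++++++++++#+............
            .......++++++++++++++++++++++++++++++...........
            ......++++++++++++++++++++++++++++++##..........
             .....++++++++++++++++++++++++++++++++.........+
             ....+++++++++++++++++++++++++++++++++.........+
             ....++++++++++++++++++++++++++++++++.........++
                +++++++++++++++++++++++++++++++++.........++
               .+++++++++++######+++++++++++++++.........+++
                ++++++++++########+++++++++++++..........+..
               +++++++++++########+++++++++++++.............
               +++++++++++########++++++++++++..............
              +++##+++++++########++++++++##+++.............
              +++##+++++.+########++++++++##+++............ 
           ##+++###+++++++######
[... 974 characters left out ...]
###..          ###############
###############  ######+..+######.            ##############
###############..#######+ ........            ##############
###############+########. .......             ##############
#######################+ ........            +##############
#######################+........             ###############
  +########################+...   +######################## 
  ######################################################### 
  ######################################################### 
  ######################################################### 
  ######################################################### 
 .#########################################################
```

The bar is centred and parallel between the fingers (u about 319). Closing.

Call:
{"api": "servo_tool", "payload": {"series": [[[0,0,0],[0,0,0],0.7],[[0,0,0],[0,0,0],1],[[0,0,0],[0,0,0],1],[[0,0,0],[0,0,0],1],[[0,0,0],[0,0,0],1]]}}

```text
time: 12.8
position: [0.4764, 0.0202, 0.0979]
ee_rot: [-0.193, 0.981, -0.0, 0.001]
wrist_force: [-1.0, -1.0, 6.8]
gripper_width: 0.011
gripper_force: 58.9
```

Call:
{"api": "servo_tool", "payload": {"series": [[[0,0,-10],[0,0,0],1],[[0,0,-30],[0,0,0],1],[[0,0,-60],[0,0,0],1],[[0,0,-95],[0,0,0],1],[[0,0,-130],[0,0,0],1],[[0,0,-160],[0,0,0],1],[[0,0,-160],[0,0,0],1],[[0,0,-160],[0,0,0],1],[[0,0,-160],[0,0,0],1]]}}

```text
time: 13.55
position: [0.475, 0.0204, 0.2555]
ee_rot: [-0.193, 0.981, 0.0, -0.001]
wrist_force: [-0.1, 0.0, -1.5]
gripper_width: 0.0112
gripper_force: 59.1
```

```bash
python3 - <<'E'
from h import *
s=env.sense(); print(s['position'],s['wrist_force'].round(1),s['moment'].round(2),s['gripper_width'])
i=env.grab_frame('wrist'); cv2.imwrite('pics/w9.png',i); g=cv2.cvtColor(i,6); T=cam2world('wrist')
find('pin_tip','wrist');find('pin_grip','wrist')
S=env.grab_frame('side'); cv2.imwrite('pics/side9.png',S); 
for l in('pin_tip','pin','pin_grip'): find(l,'side')
env.grab_frame('top')
for l in('pin_tip','pin','pin_grip'): find(l,'top')
G=goal(s['position'],112.2)
for x in(-.025,0,.025):print(pix('wrist',(G@[x,0,-.0267,1])[:3],T).round(1),pix('wrist',(G@[x,0,-.0107,1])[:3],T).round(1))
print(g[195:360:3,316:328:2].T)
for r in g[190:380:5,260:380:2]: print(''.join('#' if v<35 else '+' if v<60 else '.' if v<120 else ' ' for v in r))
E
```

```text
[0.47502162 0.02035372 0.2555467 ] [-0.1  0.  -1.5] [-0.03  0.02 -0.05] 0.011151694431960811
wrist land pin_tip 0.91 [0.3826 0.0426 0.0044] [371.  88.]
wrist land pin_tip 0.88 [0.4748 0.0182 0.1671] [318. 202.]
wrist land pin_tip 0.65 [ 0.4733  0.1084 -0.0041] [388. 182.]
wrist land pin_grip 0.85 [0.4695 0.0211 0.2726] [329. 277.]
wrist land pin_grip 0.72 [ 0.3951 -0.0624  0.0156] [276.  60.]
wrist land pin_grip 0.68 [0.3648 0.1032 0.0133] [431.  95.]
side land pin_tip 0.85 [0.3799 0.0431 0.0049] [386. 256.]
side land pin_tip 0.81 [0.4722 0.0205 0.161 ] [353. 192.]
side land pin_tip 0.66 [0.4725 0.1052 0.0019] [342. 270.]
side land pin 0.82 [0.4785 0.0179 0.2356] [352. 163.]
side land pin 0.72 [ 0.39   -0.0259  0.0155] [387. 232.]
side land pin 0.56 [0.3974 0.1096 0.0148] [375. 274.]
side land pin_grip 0.88 [0.3638 0.1042 0.0167] [391. 275.]
side land pin_grip 0.75 [0.4823 0.0223 0.2679] [351. 151.]
side land pin_grip 0.56 [ 0.3927 -0.0598  0.0217] [388. 221.]
top land pin_tip 0.72 [0.3808 0.0463 0.0086] [297. 276.]
top land pin_tip 0.7 [0.4616 0.2726 0.0101] [199. 238.]
top land pin
[... 3127 characters left out ...]
#############################
############################################################
############################################################
#######################.################+###################
####################.    +###########++++###################
####################        .++++++++++++###################
####################        ++++++++++#++###################
####################        +++++++++++++###################
####################        ++++++++++#++###################
###################+       .+++++++++++++###################
#####################++.   .#++++++++#######################
############################################################
```

```bash
python3 - <<'E'
from h import *
i=cv2.imread('pics/w9.png'); g=cv2.cvtColor(i,6); T=cam2world('wrist'); s=env.sense(); p=s['position']
G=goal(p,112.2)
for x in(-.004,0,.004):
  for z in(.0879,.0759,.03,.0179): print(x,z,pix('wrist',(G@[x,0,z,1])[:3],T).round(1),pix('side',(G@[x,0,z,1])[:3]).round(1))
print(i[196:226:2,308:334:2].max(2)); 
S=cv2.imread('pics/side9.png'); print(S[160:204:2,338:366].max(2))
E
```

```text
-0.004 0.0879 [321.3 208.5] [349.9 189.2]
-0.004 0.0759 [321.4 214.6] [350.2 184.9]
-0.004 0.03 [321.6 244.4] [351.4 167.6]
-0.004 0.0179 [321.7 254.8] [351.7 162.9]
0 0.0879 [321.3 203.2] [351.7 189.1]
0 0.0759 [321.4 209. ] [352.  184.7]
0 0.03 [321.6 237.8] [353.3 167.5]
0 0.0179 [321.7 247.7] [353.6 162.7]
0.004 0.0879 [321.3 197.9] [353.5 188.9]
0.004 0.0759 [321.4 203.4] [353.8 184.6]
0.004 0.03 [321.6 231.1] [355.2 167.3]
0.004 0.0179 [321.7 240.6] [355.5 162.6]
[[ 77  75  75  75  73  76  71  72  74  75  77  78  74]
 [ 74  74  72  75  75  74  72  74  71  77  82  77  81]
 [ 73  75  79  75  76  60  63  71  77  74  77  75  75]
 [ 74  79  75  70  67  65  67  62  67  76  79  81  72]
 [ 77  73  76  67  59  63  66  60  64  73  78  74  76]
 [ 75  70  73  59  65  57  60  62  62  68  76  73  79]
 [ 76  76  64  63  60  65  67  64  59  57  77  76  76]
 [ 74  67  66  62  66  61  63  62  56  58  75  73  78]
 [129  85  62  62  67  66  62  62  62  60  76  77  78]
 [133 139  81  65  62  66  62  63  61  62  73  75  75]
 [131 134  79  63  65  60  63  65  61  60  74  75  76]
 [134 138  70  64  64
[... 2074 characters left out ...]
139 144 144 144 146 147 144 147 144 141 142 137 142 143 148 146 145 144
  143 147 145 145 146 145 147 143 144 144]
 [144 145 143 144 144 145 146 145 146 144 141 144 141 145 143 142 143 144
  144 143 143 148 147 145 145 148 144 146]
 [146 146 143 142 142 147 146 147 143 144 143 146 145 147 146 144 143 142
  144 149 142 142 144 141 144 143 146 144]
 [142 141 146 146 145 144 142 146 144 145 143 144 142 143 146 146 139 141
  144 147 148 143 144 144 143 144 146 144]
 [148 143 137 142 141 141 141 140 141 138 141 139 142 144 146 141 141 144
  142 145 142 144 142 146 142 146 148 143]
 [144 145 143 142 141 146 147 146 142 142 137 143 148 145 142 139 143 142
  145 140 141 145 139 142 142 145 143 145]]
```

The tip and shank in both the side and wrist views fit a pin centred on the tool axis (x about 0). The look-alikes haven't moved. Going above the hole.

```bash
python3 -c "
from h import *
plan([.5453,-.2468,.215],84.24)"
```

```text
shift [  36.4 -273.7   41.2] turn [ 1.000e-04 -1.000e-04  4.888e-01]
```

Call:
{"api": "servo_tool", "payload": {"series": [[[3,-20,0],[0,0,0.04],1],[[8,-55,0],[0,0,0.1],1],[[13,-93,0],[0,0,0.17],1],[[18,-132,0],[0,0,0.24],1],[[23,-171,0],[0,0,0.31],1],[[28,-210,0],[0,0,0.38],1],[[33,-245,10],[0,0,0.44],1],[[36,-268,25],[0,0,0.48],1],[[36.4,-273.7,38],[0,0,0.489],1],[[36.4,-273.7,41],[0,0,0.489],1],[[36.4,-273.7,41],[0,0,0.489],1],[[36.4,-273.7,41],[0,0,0.489],1]]}}

```text
time: 15.1
position: [0.5455, -0.2456, 0.216]
ee_rot: [0.049, 0.999, 0.0, 0.0]
wrist_force: [-0.9, 0.2, -1.2]
gripper_width: 0.011
gripper_force: 59.1
```

```bash
python3 - <<'E'
from h import *
plan([.5453,-.2468,.15],84.24); s=env.sense(); p=s['position']; G=goal(p,84.24); T=cam2world('wrist')
i=env.grab_frame('wrist');cv2.imwrite('pics/w10.png',i)
S=env.grab_frame('side');cv2.imwrite('pics/s10.png',S);find('card_hole','side');find('pin_tip','side')
t=(G@[0,0,.0879,1])[:3]; print('tip pred',pix('side',t),pix('wrist',t,T)); print('hole pred side',pix('side',[.5453,-.2468,.102]),'wrist',pix('wrist',[.5453,-.2468,.102],T))
print(S[124:152,328:360].max(2))
h=pix('wrist',[.5453,-.2468,.102],T).astype(int)
g=cv2.cvtColor(i,6)
for r in g[h[1]-40:h[1]+40:2,h[0]-40:h[0]+40]: print(''.join('#' if v<45 else '+' if v<75 else '.' if v<110 else ':' if v<135 else ' ' for v in r))
E
```

```text
shift [ 0.1 -1.2 66. ] turn [0.0002 0.0005 0.0016]
side land card_hole 0.67 [ 0.5459 -0.2475  0.1005] [344. 143.]
side land pin_tip 0.65 [0.3821 0.041  0.0029] [386. 256.]
side land pin_tip 0.53 [ 0.5451 -0.2453  0.1279] [344. 135.]
side land pin_tip 0.48 [ 0.5488 -0.2419  0.2295] [344. 102.]
tip pred [344.04977633 135.19801433] [322.02805007 202.60336761]
hole pred side [343.7677801 143.1431643] wrist [320.34166096 191.63972828]
[[142 141 142 138 140 138 143 141 142 139 137 142 142 145 148 104  58  60
   67 130 145 143 142 144 141 146 144 143 140 142 139 139]
 [144 139 141 140 145 145 143 144 142 140 141 140 142 142 151 106  53  57
   69 132 142 143 142 147 144 144 142 143 140 144 143 139]
 [146 142 144 146 145 140 145 143 141 141 143 140 140 145 150 104  55  59
   80 136 148 146 142 144 144 145 143 146 145 146 144 144]
 [142 145 144 142 143 144 142 139 144 143 144 143 142 146 138  97  52  59
   86 136 149 147 146 146 142 142 146 145 145 144 145 146]
 [144 141 144 144 141 143 142 142 145 146 142 143 143 146 132  82  55  55
   85 137 144 146 145 146 145 149 149 147 148 143 145 144]
 
[... 5577 characters left out ...]
        :++++++++++++++++++++++++++++++++++++++++++++.                   
               :++++++++++++++++++++++++++++++++++++++++++++.                   
               :................++++++++++++++++.............                   
                                ++++++++++++++++:                               
                               :++++++++++++++++:                               
                               :+###############+.                              
                            +#######################+.                          
                        :.+###########################+.:                       
                      .+++#############################+++.
```

Side view: tip at px (344.3,135.5) against the tab hole at about (343.5,143), so x is good. The wrist image may have been taken while still settling. Settle and re-measure the lateral offset.

Call:
{"api": "servo_tool", "payload": {"series": [[[0,0,0],[0,0,0],1],[[0,0,0],[0,0,0],1],[[0,0,0],[0,0,0],1]]}}

```text
time: 15.55
position: [0.5454, -0.2466, 0.2156]
ee_rot: [0.05, 0.999, -0.0, 0.0]
wrist_force: [-0.5, -0.9, -1.6]
gripper_width: 0.0112
gripper_force: 59.1
```

```bash
python3 - <<'E'
from h import *
i=env.grab_frame('wrist');cv2.imwrite('pics/w11.png',i); s=env.sense(); p=s['position'];print(p,s['ee_rot'].round(4))
T=cam2world('wrist'); G=goal(p,84.24)
f=lambda x,y,z:pix('wrist',(G@[x,y,z,1])[:3],T).round(1)
for z in(.0759,.05,.0179): print('pin axis',z,f(0,0,z))
zt=p[2]-.102; print('tab axis',f(0,0,zt),'tab corners',[f(x,y,zt) for x in(.02,-.02) for y in(-.018,.018)])
print('rail top axis',f(.03,0,p[2]-.114),f(.15,0,p[2]-.114))
g=cv2.cvtColor(i,6)
for v in(40,70,100,130,150,160,170,190,205,215,217,219,221): print(v,g[v,284:350])
E
```

```text
[ 0.545372   -0.24668548  0.21545254] [ 5.030e-02  9.987e-01 -0.000e+00  1.000e-04]
pin axis 0.0759 [322.1 208.4]
pin axis 0.05 [322.3 223.1]
pin axis 0.0179 [322.7 247. ]
tab axis [321.9 192. ] tab corners [array([298.2, 166.8]), array([345.6, 166.8]), array([299.3, 216. ]), array([344.5, 216. ])]
rail top axis [322. 157.] [322.1 -36.6]
40 [ 50  52  55  57  54  55  57  61  55  49  56 115 165 168 170 171 170 171
 170 172 169 170 174 174 172 169 172 162 110 171 174 172 171 173 172 171
 171 175 172 167 110  76  75  68  86  86  85  83  86  87 101 173 167  92
  84  83  87  82  87  82  80  84  84  87  85  83]
70 [ 53  55  57  59  57  54  58  55  54  54  54  79 168 173 171 174 177 175
 173 176 173 171 171 176 175 175 173 167 133 172 173  96  83  82  87  88
  89  90  83  84  85  85  78  76  82  84  86  87  83  85  88  86  86  84
  82  89  88  89  86  81  86  85  85  88  85  88]
100 [ 48  57  59  59  53  56  55  51  56  56  54  47 103 166 176 172 180 177
 172 180 176 172 177 177 179 178 177 170 117  86  85  85  81  84  86  87
  89  85  85  89  86  84  77  82  87  87  83  82  85  84  86  84  
[... 1952 characters left out ...]
 56  51  52  56  52  54  58  54
  51  53  57  52  52  48  51  49  80  80  80  82  82  85  86  81  77  80
  79  80  79  88 133 146 151 147 149 151 151 148]
219 [152 151 153 155 146 147 143 148 148 147 146 146 151 147 147 143 145 147
 150 148 152 151 152 155 154 153 149 141  62  55  49  53  54  52  50  49
  50  49  55  51  49  49  48  64 125 153 146 153 154 160 155 156 152 153
 153 152 151 147 150 151 153 149 150 149 152 149]
221 [146 148 150 150 149 149 151 146 146 148 145 144 143 148 148 142 146 145
 146 147 152 149 152 158 153 157 147 121  54  52  56  52  48  53  48  55
  54  52  57  51  52  49  48  60 118 144 142 145 149 152 149 148 148 154
 149 149 151 151 150 150 149 155 152 151 150 149]
```

Lateral offset is about -0.5 mm and x about +1 mm, so I'll correct that and start the insertion.

Call:
{"api": "servo_tool", "payload": {"series": [[[-0.8,-0.5,6],[0,0,0],1],[[-0.8,-0.5,14],[0,0,0],1],[[-0.8,-0.5,20],[0,0,0],1],[[-0.8,-0.5,25],[0,0,0],1],[[-0.8,-0.5,30],[0,0,0],1],[[-0.8,-0.5,35],[0,0,0],1],[[-0.8,-0.5,40],[0,0,0],1],[[-0.8,-0.5,40],[0,0,0],1]]}}

```text
time: 16.27
position: [0.5457, -0.2472, 0.1738]
ee_rot: [0.05, 0.999, 0.0, -0.001]
wrist_force: [0.6, -0.3, -1.4]
gripper_width: 0.0109
gripper_force: 59.1
```

```bash
python3 -c "
from h import *
s=env.sense();print(s['position'],s['wrist_force'].round(2),s['moment'].round(3))"
```

```text
[ 0.54567213 -0.2471631   0.17382267] [ 0.58 -0.3  -1.36] [-0.042  0.037 -0.005]
```

Call:
{"api": "servo_tool", "payload": {"series": [[[0,0,5],[0,0,0],1],[[0,0,10],[0,0,0],1],[[0,0,15],[0,0,0],1],[[0,0,20],[0,0,0],1],[[0,0,20],[0,0,0],1]]}}

```text
time: 16.68
position: [0.5456, -0.2471, 0.1537]
ee_rot: [0.05, 0.999, 0.001, -0.001]
wrist_force: [-0.1, -0.5, -1.4]
gripper_width: 0.0108
gripper_force: 59.1
```

Passing freely. Going down to collar contact (TCP about 0.120).

Call:
{"api": "servo_tool", "payload": {"series": [[[0,0,6],[0,0,0],1],[[0,0,12],[0,0,0],1],[[0,0,18],[0,0,0],1],[[0,0,24],[0,0,0],1],[[0,0,28],[0,0,0],1],[[0,0,31],[0,0,0],1],[[0,0,32],[0,0,0],1],[[0,0,32],[0,0,0],1]]}}

```text
time: 17.35
position: [0.546, -0.2473, 0.123]
ee_rot: [0.05, 0.999, 0.0, -0.0]
wrist_force: [-0.2, 0.2, -0.8]
gripper_width: 0.0106
gripper_force: 59.1
```

Call:
{"api": "servo_tool", "payload": {"series": [[[0,0,2],[0,0,0],1],[[0,0,4],[0,0,0],1],[[0,0,5],[0,0,0],1],[[0,0,5],[0,0,0],1]]}}

```text
time: 17.68
position: [0.5469, -0.2476, 0.1198]
ee_rot: [0.05, 0.999, -0.0, 0.001]
wrist_force: [0.3, -0.2, 5.0]
gripper_width: 0.0109
gripper_force: 59.8
```

The collar is on the tab (5 N at z = 0.120, as predicted). Releasing and withdrawing.

Call:
{"api": "servo_tool", "payload": {"series": [[[0,0,1],[0,0,0],0],[[0,0,0],[0,0,0],0],[[0,0,0],[0,0,0],0],[[0,0,0],[0,0,0],0],[[0,0,-15],[0,0,0],0],[[0,0,-45],[0,0,0],0],[[20,0,-80],[0,0,0],0],[[50,0,-115],[0,0,0],0],[[85,0,-145],[0,0,0],0],[[110,0,-155],[0,0,0],0],[[110,0,-155],[0,0,0],0],[[110,0,-155],[0,0,0],0],[[110,0,-155],[0,0,0],0]]}}

```text
time: 18.77
position: [0.4367, -0.2363, 0.2726]
ee_rot: [0.05, 0.999, 0.0, -0.0]
wrist_force: [0.1, 0.0, 0.2]
gripper_width: 0.0427
gripper_force: 0.0
```

```bash
python3 - <<'E'
from h import *
print(env.sense()['position'],env.sense()['gripper_width'])
env.grab_frame('wrist')
for l in('pin','pin_grip','card_grip','card_hole'): find(l,'wrist')
env.grab_frame('side')
for l in('pin','pin_grip','card_grip','driver','punch','tin'): find(l,'side')
E
```

```text
[ 0.43674086 -0.23627673  0.27261384] 0.042712318715867004
wrist land pin 0.79 [0.4008 0.104  0.0123] [619.  94.]
wrist land pin 0.6 [ 0.5437 -0.2504  0.1008] [318. 276.]
wrist land pin 0.58 [ 0.3883 -0.0289  0.0125] [500.  95.]
wrist land pin_grip 0.78 [ 0.5423 -0.2449  0.1324] [323. 291.]
wrist land pin_grip 0.66 [0.3637 0.103  0.0165] [627.  59.]
wrist land pin_grip 0.57 [ 0.3923 -0.0617  0.0148] [472. 102.]
wrist land card_grip 0.56 [ 0.4599 -0.238   0.1019] [322. 198.]
wrist land card_hole 0.86 [ 0.5444 -0.2452  0.0992] [323. 275.]
wrist land card_hole 0.16 [ 0.5428 -0.2462  0.1355] [322. 294.]
side land pin 0.66 [0.3978 0.108  0.014 ] [375. 274.]
side land pin 0.58 [ 0.3897 -0.0249  0.0134] [387. 233.]
side land pin 0.51 [ 0.5495 -0.2522  0.1011] [343. 142.]
side land pin_grip 0.76 [ 0.3896 -0.0614  0.0194] [389. 221.]
side land pin_grip 0.67 [0.3677 0.1032 0.0142] [389. 275.]
side land pin_grip 0.47 [ 0.545  -0.2458  0.131 ] [344. 134.]
side land card_grip 0.68 [ 0.4554 -0.2373  0.1066] [376. 148.]
side land driver 0.63 [0.5893 0.0219 0.0771] [301. 212.]
side land punch 0.7 [0.5399 0.0239 0.0785] [322. 216.]
side land punch 0.55 [ 0.7404 -0.1636 -0.0042] [268. 181.]
side land tin 0.64 [ 0.7173 -0.0284 -0.002 ] [259. 213.]
side land tin 0.36 [ 0.461   0.2772 -0.0034] [329. 338.]
```

Pin origin is at z of about 0.101 (tab top 0.102) with its grip at about 0.132, the card is home and the other things are unmoved. Handing in.

```bash
python3 -c "
from rig import env
print(env.job_done())"
```

```text
the job is handed in; nothing more can be done
None
```

The tabbed board is seated home in the cradle, the T-pin is through both holes with its collar on the tab and released, and the job was handed in at about 19 s of the 64 s allowed.

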